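# Poke open the sprung tackle box and pack away the wax

### The job

Pack the orange wax block away in the red tackle box. The lid clips shut on a spring catch: take the wooden dowel and poke the yellow catch in through the small hole in the box's front wall so that the lid springs open, lay the dowel back down on the plywood, then set the wax block flat in the empty compartment of the tray. Leave everything else where it is.

Things in the scene. Friction and masses are not known exactly. Their poses are not given: they have to be found in the camera images.
- dowel_mid (a point): centre of the loose round beech dowel, 180 mm long, 10 mm thick, 12 g; it lies on the plywood (centre 5 mm up). Its x axis runs along the dowel; both ends are alike.
- dowel_a (a point): end of the dowel at +x, on its axis, 90 mm from its centre
- dowel_b (a point): end of the dowel at -x, on its axis, 90 mm from its centre
- hole (a point): centre of the mouth of the 18 mm round hole in the upright front wall of the red tackle box, on the wall's outer face, 118 mm above the plywood, midway along the wall, ringed by a steel plate. x points level and square to the wall into the box, y along the wall, z up. The wall is 5 mm thick; behind the hole is room to go 13 mm in.
- lid_edge (a point): middle of the lid's lower front edge, 142 mm above the plywood when shut. The red tackle box is 340 mm along its front wall and 200 mm deep, stands firm and does not shift; its rim is 140 mm and the shut lid 167 mm above the plywood, with a black carry handle on top up to 204 mm.
- lid (a joint): opening angle of the lid: 0 shut, 2.0 rad fully open. It is hinged at the rim of the wall opposite the hole, 200 mm behind it. Once the catch is free a damped spring swings it fully open by itself in about 2 s and holds it; its front edge rises from above the hole, swings back and ends about 185 mm above the rim, leaning back beyond the hinge.
- catch (a joint): how far the catch's yellow nub is pushed in along the hole, in m: 0 sprung out, 0.013 at the stop. The nub is 13 mm across, its centre 1.5 mm above the hole's, its face nearly flush with the wall's outer face. Pushed in about 6 mm, against 2 to 5 N, it lets go of the wall.
- tray (a point): centre of the floor of the empty compartment in the box's grey tray, under the lid, 88 mm above the plywood; axes as hole. Inside, the compartment is 138 mm along x and 167 mm along y; its walls rise 47 mm above this floor (the divider on its +y side 40 mm), the box's rim 52 mm. The other compartment holds fixed stock.
- wax_mid (a point): centre of the loose orange wax block, 80 mm (x) by 40 mm (y) by 22 mm high, 70 g, lying flat on the plywood (centre 11 mm up); z up
- brush: bamboo brush, 115 x 56 x 36 mm, bristles down; origin under its centre. To be left alone.
- cork: cork block, 85 x 45 x 32 mm; origin under its centre. To be left alone.
- scraper: stainless groove scraper, 104 x 26 mm, 3 to 8 mm thick, lying flat; origin under its centre. To be left alone.
- cup: empty clear plastic cup, 74 mm wide, 95 mm high, standing; origin under its centre. To be left alone.
- tin_a: blue wax tin, 52 mm wide, 26 mm high; origin under its centre. To be left alone.
- tin_b: yellow wax tin, 52 mm wide, 26 mm high; origin under its centre. To be left alone.
Not all that is in view belongs to the job. Of the things shaped like the part that bears dowel_mid, the wooden one is meant.

How it is judged:
By the outcome, as a careful person would: the job done as asked, in the order asked, and still so for the second after the job is handed in, with the robot touching nothing.
It also fails if it takes over 62 s, if anything falls off the work surface, if the arm or the gripper's body presses on something with over 40 N, if the wrist force passes 120 N, or if a joint passes its speed limit or range.

### The arm

A 7-joint arm with a two-finger parallel gripper is mounted at the origin on the work surface. World frame = base frame: x ahead of the robot, y to its left, z up, the work surface at z = 0. Lengths are in m, angles in rad, forces in N, time in s.
With the tool pointing down it reaches from about 0.425 to 0.875 m from the base axis. Payload 4.7 kg.
Tool frame: the origin (TCP) lies on the mounting face of the last link; the fingertips stand 182 mm ahead of it and the grasp point (between the pads) lies 164 mm ahead of it (ctrl.finger_overhang is the distance from the TCP to the fingertips, in m); z points along the fingers, y is the line along which they close (so a half turn about z gives the same grasp; the last joint's range is limited). The gripper opens to 87 mm and grips with 3 to 60 N. Pads are 19 mm wide; open, the fingers measure 117 mm over their backs; the gripper's body (75 mm by 190 mm) begins 51 mm behind the grasp point.
Start: joints at [-1.311, 0.321, -0.07, 1.45, 0.023, 1.371, -0.057], TCP at [0.158, 0.63, 0.405] pointing down, gripper open.
Joint ranges: [-2.86, 2.86], [-0.3, 2.09], [-1.38, 1.24], [0.06, 2.45], [-1.56, 4.7], [0.09, 2.05], [-2.69, 2.69]. Speed limits (rad/s): [2.57, 2.57, 3.14, 3.14, 3.14, 3.14, 3.14].

### API

Orientations are given as a rotation vector (axis times angle).
In Python, from bench import ctrl gives the robot as it stands.
- The arm moves only by the shell command python3 -m jog 'ROWS' [FORCE]. ROWS is a JSON object of lists of equal length, an entry for each row: "translation": the shift along the tool's x, y, z as a fraction of full scale, a list of three; "yaw": the turn about the tool's z as a fraction of full scale; "jaw": the closure, from 0 (fully open) to 1 (shut). In form: {"translation": [[dx, dy, dz], ...], "yaw": [yaw, ...], "jaw": [jaw, ...]}. A call has 1 to 8 rows; each row is the pose to reach, as a shift and turn from the pose commanded when the call began, along the tool's axes at that moment, turning the shorter way round; what a row does not reach only later rows make up. Full scale, the value 1, is 0.2 m for a shift and 180 degrees for a turn. A row lasts 1/8 s, in which the tool goes at most 62.5 mm and 10.7 degrees, less where a joint would pass 70% of its speed; a pose out of reach is approached as far as the arm can. A call with a number of a shift or a turn outside -1 to 1 is refused whole. A call with a gripper value outside its range is refused whole. The fingers move at their own pace and stop on an object; FORCE is the grip in N (left out, the last holds). Time passes only in rows, so rows that repeat a pose let the fingers close. It gives the time, the measured TCP pose, the force, the opening and the grip force at its end, in the units of the state.
- ctrl.get_state(): the state, without advancing time (a new reading comes with each control period).
- ctrl.get_image(name): name is "side" or "top" or "wrist"; returns a dict with "pixels" (420x560x3 uint8, blue, green, red), "fx", "fy", "cx", "cy" (pixels), "R" (3x3) and "t" (3): a world point X has camera coordinates R X + t; the wrist camera has in their place "mount" (4x4, takes a point from camera to tool coordinates, whose origin is the TCP and whose axes are the flange's). Camera axes: x right, y down, z forward; pixel columns grow to the right and rows downward; lengths in m; the calibration is good to about 2 mm. A picture is of the moment at which its call begins: read the wrist's pose just before it. There is no depth.
- ctrl.close_job(): hands the job in; it is judged then, once.
Trained networks look in a picture, given as the dict that the camera call returned (one of the last four; its "shot" number tells which), for a name from the list of things; names that differ only in an ending like _2 or _b are one class to them, and where a whole thing is asked for, a point or a joint stands for the part that bears it (a point fixed in the world has none). Each returns a list of dicts, best first, with "p" (0 to 1); they miss things now and then, are a little off and sometimes report something else, mostly with a low value. They report only what shows in the picture. A call takes as long as a camera call. They do not tell look-alikes from the thing itself.
- ctrl.silhouettes(label, picture): "region" (420x560 bool, what is visible of it) and "at" ([column, row] in pixels, amid what is visible of it).
The state is a dict: "time": time; "joint_positions": joint angles; "qd": joint speeds; "joint_torque": joint torques, N m; "position": TCP position; "tool_rot": TCP orientation; "ft_force": force on the tool from outside, world axes, zero at the start; "torque": the same for the moment, N m; "grip_width": opening from 0.0 (shut) to 1.0 (fully open); "grip_force": force on a finger pad.
Only numpy, scipy, OpenCV 4.12 (cv2) and the standard library are available. Lean on these libraries where they do the work, as an engineer would, in place of code of your own. Each camera call takes 0.05 s, during which the arm holds its last target. There are 200 camera calls.

## Working session

There is one attempt and no reset: what is moved stays moved. The work goes in short steps, Python scripts to look and compute and a shell command to move; the robot and the scene stay as the last step left them, time stands still between calls to the robot, and variables do not carry over. Pictures are saved under pics/ and viewed, at most 12 in all, crops included, and the job is handed in when it is done.

```bash
ls; mkdir -p pics; python3 - <<'E'
from bench import ctrl
import cv2,numpy as np
s=ctrl.get_state();print({k:np.round(v,3) for k,v in s.items()})
ims={}
for n in("side","top","wrist"):
    d=ctrl.get_image(n);cv2.imwrite(f"pics/{n}0.png",d["pixels"])
    print(n,d["fx"],d["cx"],d["cy"],np.round(d.get("R",d.get("mount")),3).tolist(),np.round(d.get("t",0),3))
    for l in("dowel_mid","wax_mid","lid","hole","catch","tray"):
        try:
            for r in ctrl.silhouettes(l,d)[:3]:print(n,l,round(r["p"],2),np.round(r["at"]),r["region"].sum())
        except Exception as e: print(l,e)
E
```

```text
pics
{'time': np.float64(0.0), 'joint_positions': array([-1.311,  0.322, -0.07 ,  1.452,  0.023,  1.371, -0.057]), 'qd': array([ 0.001, -0.001, -0.   , -0.   , -0.001, -0.001, -0.001]), 'joint_torque': array([ 0.0000e+00, -4.9128e+01, -4.0400e-01, -3.1253e+01, -6.4000e-02,
        4.4000e-02,  0.0000e+00]), 'position': array([0.158, 0.63 , 0.404]), 'tool_rot': array([-3.850e-01, -3.118e+00,  3.000e-03]), 'ft_force': array([-0.042, -0.454, -0.138]), 'torque': array([-0.016, -0.014,  0.007]), 'grip_force': np.float64(0.0), 'grip_width': np.float64(1.0)}
side 467.61402423258795 278.13044329267694 215.34375164333989 [[0.84, -0.542, 0.019], [-0.349, -0.567, -0.746], [0.415, 0.62, -0.665]] [-0.406  0.318  1.157]
side dowel_mid 0.67 [162. 227.] 96
side dowel_mid 0.59 [259. 376.] 414
side dowel_mid 0.57 [232. 247.] 197
side wax_mid 0.54 [257. 193.] 254
side lid 0.58 [361. 271.] 9758
side hole 0.57 [359. 287.] 14775
side tray 0.75 [360. 284.] 14811
top 546.448439701695 275.7949045410726 210.97090242269326 [[-0.041, -0.999, 0.004], [-0.978, 0.04, -0.206], [0.205, -0.012, -0.979]] [0.103 0.535 1.423]
top dowel_mid 0.81 [196. 324.] 139
top dowel_mid 0.79 [261. 268.] 243
top dowel_mid 0.72 [412. 314.] 254
top wax_mid 0.97 [184. 189.] 394
top lid 0.61 [396. 184.] 11002
top hole 0.74 [390. 184.] 11769
top tray 0.93 [391. 185.] 11770
wrist 369.0071368360688 281.7434860246013 201.9529030108189 [[0.0, -0.953, -0.302, 0.083], [1.0, 0.0, 0.0, -0.0], [-0.0, -0.302, 0.953, 0.02], [0.0, 0.0, 0.0, 1.0]] 0
```

View pics/top0.png

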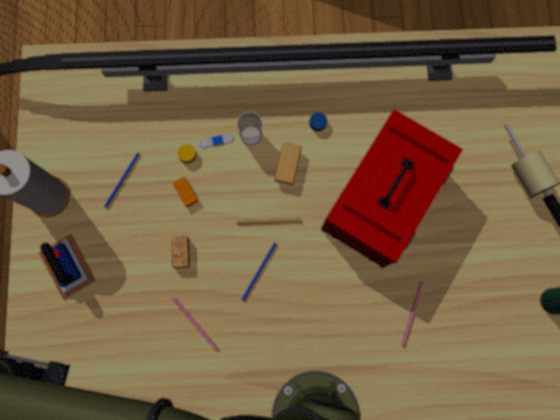

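View pics/side0.png

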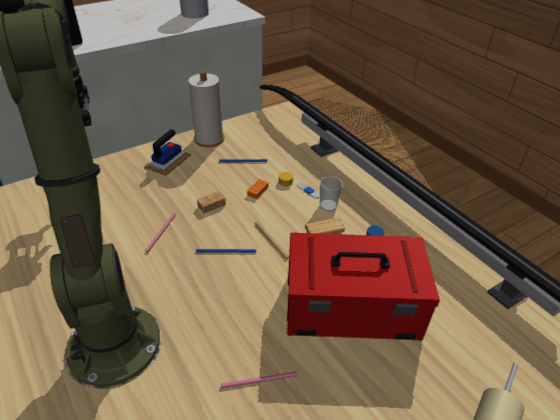

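The top view shows the wooden dowel at about (269,221), orange wax block at (185,191), cork (181,252), brush (288,163), cup (250,128), tins (187,153) and (318,121). The red box is around (392,185). The side view shows the box's back wall, which has two silver hinges, so the hole is on the upper-left wall in the top view.

Things that could be taken for the dowel, in top pixels: blue rods at (122,180) and (260,272), pink rods at (196,324) and (412,314), and the beech-coloured one at (269,221). I choose (269,221). The white/blue scraper at (216,141) is not a candidate.

```bash
cat > h.py <<'E'
from bench import ctrl
import cv2,numpy as np
from scipy.optimize import least_squares,minimize
from scipy.spatial.transform import Rotation as Ro
def cam(d,s=None):
    """3x4 projection; wrist pose from state s"""
    K=np.array([[d["fx"],0,d["cx"]],[0,d["fy"],d["cy"]],[0,0,1]])
    if "mount" in d:
        T=np.eye(4);T[:3,:3]=Ro.from_rotvec(s["tool_rot"]).as_matrix();T[:3,3]=s["position"]
        M=np.linalg.inv(T@np.array(d["mount"]))[:3]
    else: M=np.c_[np.array(d["R"]),np.array(d["t"]).reshape(3,1)]
    return K@M
def shot(n):
    s=ctrl.get_state();d=ctrl.get_image(n);return d,cam(d,s)
def proj(P,X):
    q=np.c_[np.atleast_2d(X),np.ones(len(np.atleast_2d(X)))]@P.T;return q[:,:2]/q[:,2:]
def onplane(P,uv,z):
    H=P[:,[0,1,3]].copy();H[:,2]+=P[:,2]*z
    q=np.linalg.solve(H,[*uv,1]);return q[:2]/q[2]
def tri(P1,u1,P2,u2):
    X=cv2.triangulatePoints(P1,P2,np.float64(u1).reshape(2,1),np.float64(u2).reshape(2,1)).ravel();return X[:3]/X[3]
def axis(region):
    p=np.argwhere(region)[:,::-1].astype(float);c=p.mean(0);v=np.linalg.svd(p-c,full_matrices=False)[2][0]
    t=(p-c)@v;return c,v,c+v*t.min(),c+v*t.max()
def pose():
    s=ctrl.get_state();R=Ro.from_rotvec(s["tool_rot"]).as_matrix()
    return s,R,np.degrees(np.arctan2(R[1,0],R[0,0]))
def go(x,y,z,th=None):
    """units for jog to get TCP to x,y,z and tool x heading th (deg)"""
    s,R,t=pose();d=R.T@(np.array([x,y,z])-s["position"])/0.2
    print("t %.2f pos"%s["time"],np.round(s["position"],4),"head %.1f"%t,"-> units",np.round(d,3),"yaw",None if th is None else round(((t-th+180)%360-180)/180,3))
E
python3 - <<'E'
from h import *
D={n:shot(n) for n in("top","side")}
for l in("dowel_mid","wax_mid"):
    for n,(d,P) in D.items():
        for r in ctrl.silhouettes(l,d):
            c,v,a,b=axis(r["region"]);bgr=d["pixels"][r["region"]].mean(0).round()
            print(l,n,round(r["p"],2),np.round(r["at"]),bgr,[np.round(onplane(P,q,.005 if l[0]=="d" else .011),3) for q in(c,a,b)])
R={n:max(ctrl.silhouettes("tray",d),key=lambda r:r["p"])["region"] for n,(d,P) in D.items()}
def cost(q):
    c,s=np.cos(q[2]),np.sin(q[2]);e=0   # q: hole x,y, heading of hole x
    pts=np.array([[a,b,z] for a in(0,.2) for b in(-.17,.17) for z in(0,.167)])
    W=np.c_[q[0]+pts[:,0]*c-pts[:,1]*s,q[1]+pts[:,0]*s+pts[:,1]*c,pts[:,2]]
    for n,(d,P) in D.items():
        m=np.zeros((420,560),np.uint8);h=cv2.convexHull((proj(P,W)*16).round().astype(np.int32))
        cv2.fillConvexPoly(m,h,1,shift=4);e+=(m.astype(bool)^R[n]).sum()
    return e
x0=np.array([*onplane(D["top"][1],(360,170),.167),np.radians(240)])
print(x0,cost(x0))
r=minimize(cost,x0,method="Nelder-Mead",options=dict(initial_simplex=x0+np.array([[0,0,0],[.04,0,0],[0,.04,0],[0,0,.2]]),xatol=1e-4))
print("hole",r.x,np.degrees(r.x[2]),r.fun)
im=D["top"][0]["pixels"];cv2.imwrite("pics/c1.png",cv2.resize(im[100:310,100:340],None,fx=3,fy=2.8,interpolation=cv2.INTER_CUBIC)[:600])
go(0.6,0.1,.4,90)
E
```

```text
dowel_mid top 0.64 [258. 220.] [ 62.  98. 120.] [array([0.524, 0.112]), array([0.524, 0.017]), array([0.524, 0.193])]
dowel_mid top 0.6 [132. 161.] [115.  66.  53.] [array([0.667, 0.51 ]), array([0.734, 0.47 ]), array([0.589, 0.556])]
dowel_mid top 0.58 [410. 311.] [ 84.  71. 119.] [array([ 0.251, -0.273]), array([ 0.333, -0.306]), array([ 0.176, -0.242])]
dowel_mid top 0.53 [196. 322.] [ 96.  82. 137.] [array([0.25 , 0.311]), array([0.317, 0.366]), array([0.189, 0.26 ])]
dowel_mid top 0.5 [259. 272.] [118.  68.  56.] [array([0.382, 0.137]), array([0.458, 0.089]), array([0.312, 0.181])]
dowel_mid side 0.76 [263. 376.] [ 95.  82. 136.] [array([ 0.259, -0.278]), array([ 0.337, -0.31 ]), array([ 0.173, -0.243])]
dowel_mid side 0.74 [272. 240.] [ 74. 109. 129.] [array([0.522, 0.097]), array([0.522, 0.187]), array([0.522, 0.014])]
dowel_mid side 0.65 [258. 160.] [114.  68.  51.] [array([0.696, 0.49 ]), array([0.651, 0.517]), array([0.731, 0.469])]
dowel_mid side 0.56 [158. 231.] [110.  95. 152.] [array([0.247, 0.307]), array([0.318, 0.365]), array([0.186, 0.256])]
dowel_mid side 0.5 [228. 250.] [115.  69.  50.] [array([0.388, 0.13 ]), array([0.309, 0.181]), array([0.459, 0.085])]
dowel_mid side 0.4 [327. 226.] [ 87. 132. 163.] [array([0.701, 0.06 ]), array([0.753, 0.032]), array([0.643, 0.091])]
wax_mid top 0.97 [186. 191.] [  8.  79. 142.] [array([0.615, 0.334]), array([0.653, 0.354]), array([0.578, 0.315])]
wax_mid side 0.67 [258. 191.] [ 29.  82. 151.] [array([0.615, 0.332]), array([0.57 , 0.316]), array([0.663, 0.349])]
[ 0.61268077 -0.13510183  4.1887902 ] 3393
hole [ 0.63366462 -0.13906585  4.10567399] 235.23779147791478 431.0
t 1.45 pos [0.1582 0.6305 0.4048] head 165.9 -> units [-2.788 -2.035  0.024] yaw 0.422
```

View pics/c1.png

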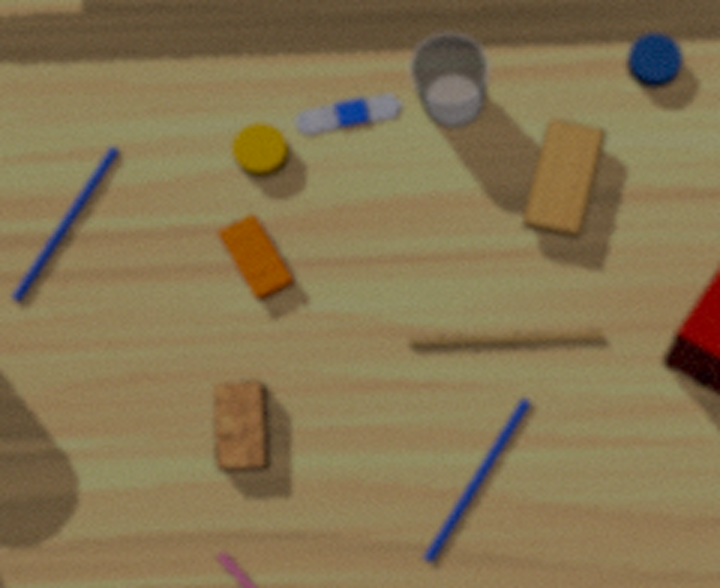

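The crop confirms the choice: a beech-coloured rod from crop (412,344) to (605,338), distinct from the painted blue and pink ones. It lies along world y, centred at about (0.523, 0.103). The wax is orange at crop (256,256), about (0.615, 0.333). Now moving towards the dowel.

```bash
python3 -m jog '{"translation":[[-0.2,-0.18,0],[-0.4,-0.35,0],[-0.6,-0.53,0],[-0.8,-0.7,0],[-1,-0.88,0]],"yaw":[0.05,0.1,0.15,0.2,0.25],"jaw":[0,0,0,0,0]}'; python3 -c "
from h import *
go(.523,.103,.36,90)"
```

```text
time: 2.08
position: [0.3102, 0.4095, 0.405]
tool_rot: [-1.556, -2.729, -0.001]
ft_force: [1.0, 1.0, -0.2]
grip_width: 0.998
grip_force: 0.0
t 2.08 pos [0.3102 0.4095 0.405 ] head 120.6 -> units [-1.861  0.135  0.224] yaw 0.17
```

```bash
python3 -m jog '{"translation":[[-0.25,0.02,0],[-0.5,0.05,0.05],[-0.75,0.06,0.1],[-1,0.08,0.15]],"yaw":[0.04,0.09,0.13,0.17],"jaw":[0,0,0,0]}'; python3 -c "
from h import *
go(.523,.103,.31,90)"
```

```text
time: 2.58
position: [0.4265, 0.2462, 0.3748]
tool_rot: [-2.22, -2.223, -0.002]
ft_force: [0.5, -0.3, -0.2]
grip_width: 0.995
grip_force: 0.0
t 2.58 pos [0.4265 0.2462 0.3748] head 90.1 -> units [-0.717  0.481  0.324] yaw 0.0
```

```bash
python3 -m jog '{"translation":[[-0.24,0.16,0.05],[-0.48,0.32,0.15],[-0.72,0.48,0.32],[-0.72,0.48,0.32]],"yaw":[0,0,0,0],"jaw":[0,0,0,0]}'; python3 - <<'E'
from h import *
d,P=shot("wrist");cv2.imwrite("pics/w1.png",d["pixels"])
for r in ctrl.silhouettes("dowel_mid",d):
    c,v,a,b=axis(r["region"]);print(r["p"],r["region"].sum(),d["pixels"][r["region"]].mean(0).round(),np.round([a,b]).tolist(),[np.round(onplane(P,q,.005),4) for q in(c,a,b)])
go(.523,.103,.19,90)
E
```

```text
time: 3.08
position: [0.5233, 0.0995, 0.3088]
tool_rot: [2.223, 2.218, -0.007]
ft_force: [-0.2, 0.8, -0.5]
grip_width: 1.002
grip_force: 0.0
0.78 3014 [158.  88.  67.] [[-2.0, 89.0], [205.0, 208.0]] [array([0.3831, 0.1348]), array([0.3132, 0.1789]), array([0.4603, 0.0861])]
0.7 2827 [ 93. 130. 150.] [[282.0, 68.0], [282.0, 290.0]] [array([0.5225, 0.114 ]), array([0.5226, 0.1933]), array([0.5224, 0.0107])]
0.45 5865 [ 90. 134. 163.] [[404.0, 254.0], [559.0, 255.0]] [array([0.6775, 0.0449]), array([0.6257, 0.0453]), array([0.7566, 0.0443])]
t 3.17 pos [0.5227 0.1037 0.3104] head 90.2 -> units [-0.004  0.002  0.602] yaw 0.001
```

```bash
python3 -m jog '{"translation":[[0,0,0.15],[0,0,0.3],[0,0,0.45],[0,0,0.57],[0,0,0.625],[0,0,0.625],[0,0,0.625],[0,0,0.625]],"yaw":[0,0,0,0,0,0,0,0],"jaw":[0.55,0.55,0.55,0.55,0.55,0.55,1,1]}' 45; python3 -m jog '{"translation":[[0,0,0],[0,0,0],[0,0,0]],"yaw":[0,0,0],"jaw":[1,1,1]}' 45; python3 -c "
from h import *
go(.523,.103,.185,90)"
```

```text
time: 4.18
position: [0.5231, 0.1045, 0.1868]
tool_rot: [2.215, 2.227, 0.003]
ft_force: [-0.7, 0.7, -0.3]
grip_width: 0.306
grip_force: 0.0
time: 4.55
position: [0.5228, 0.1043, 0.1861]
tool_rot: [2.215, 2.227, 0.001]
ft_force: [-0.6, 0.1, 1.6]
grip_width: 0.096
grip_force: 45.0
t 4.55 pos [0.5228 0.1043 0.1861] head 90.3 -> units [-0.007  0.001  0.006] yaw 0.002
```

```bash
python3 -m jog '{"translation":[[0,0,0],[0,0,0.011],[0,0,0.011],[0,0,0.011],[0,0,0.011],[0,0,0.011]],"yaw":[0,0,0,0,0,0],"jaw":[0.7,0.7,1,1,1,1]}' 45; python3 -c "
from h import *
for i in range(4):
  go(.523,.103,.185,90);ctrl.get_image('top')
print(ctrl.get_state()['grip_width'])"
```

```text
time: 5.3
position: [0.5227, 0.1043, 0.1836]
tool_rot: [2.215, 2.228, 0.0]
ft_force: [0.2, -0.3, 0.1]
grip_width: 0.094
grip_force: 45.0
t 5.30 pos [0.5227 0.1043 0.1836] head 90.3 -> units [-0.006  0.002 -0.007] yaw 0.002
t 5.35 pos [0.5227 0.1043 0.1836] head 90.3 -> units [-0.006  0.002 -0.007] yaw 0.002
t 5.40 pos [0.5227 0.1043 0.1836] head 90.3 -> units [-0.006  0.002 -0.007] yaw 0.002
t 5.45 pos [0.5227 0.1043 0.1836] head 90.3 -> units [-0.006  0.002 -0.007] yaw 0.002
0.10056207413086574
```

```bash
python3 -m jog '{"translation":[[0,0,-0.2],[0,0,-0.45],[0,0.1,-0.7],[-0.1,0.3,-0.73],[-0.25,0.5,-0.73],[-0.4,0.7,-0.73],[-0.55,0.9,-0.73],[-0.63,0.96,-0.73]],"yaw":[0,0,0,0.04,0.08,0.12,0.16,0.194],"jaw":[1,1,1,1,1,1,1,1]}' 45; python3 - <<'E'
from h import *
d,P=shot("wrist");cv2.imwrite("pics/w2.png",d["pixels"])
s=ctrl.get_state();print(s["grip_width"],s["grip_force"],proj(P,[[.634,-.139,.118]]))
for l in("dowel_mid","catch"):
  for r in ctrl.silhouettes(l,d):
    c,v,a,b=axis(r["region"]);print(l,r["p"],r["region"].sum(),d["pixels"][r["region"]].mean(0).round(),np.round([a,b]).tolist())
go(.715,-.022,.2975,55.2)
E
```

```text
time: 6.5
position: [0.7168, -0.0229, 0.3287]
tool_rot: [2.784, 1.452, -0.002]
ft_force: [0.0, 0.4, 0.3]
grip_width: 0.101
grip_force: 45.0
0.09681215244783702 44.99794542789459 [[278.82667678 433.43609238]]
dowel_mid 0.66 5654 [107. 149. 171.] [[282.0, 71.0], [281.0, 368.0]]
t 6.65 pos [ 0.7154 -0.0219  0.3289] head 55.4 -> units [-0.001 -0.001  0.157] yaw 0.001
```

View pics/w2.png

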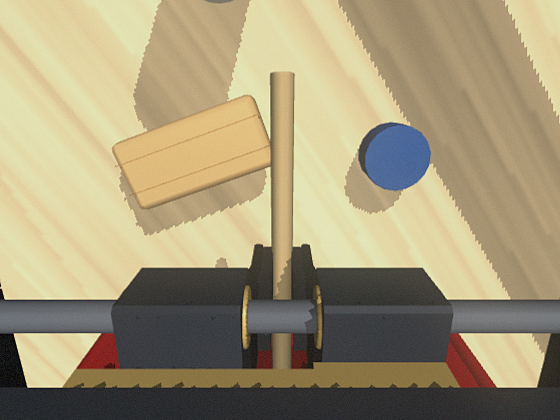

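The wrist view shows the dowel firmly held and centred (tip at (282,71)), with the brush left, blue tin right and the wall hidden behind the gripper body. I'll turn 90° to see the hole from the side and measure it with this camera.

```bash
python3 -m jog '{"translation":[[0,0,0],[0,0,0],[0,0,0],[-0.02,-0.05,0],[-0.05,-0.1,0],[-0.08,-0.2,0],[-0.11,-0.26,0],[-0.11,-0.26,0]],"yaw":[0.06,0.12,0.18,0.24,0.3,0.36,0.42,0.48],"jaw":[1,1,1,1,1,1,1,1]}' 45;python3 -m jog '{"translation":[[0,0,0],[0,0,0]],"yaw":[0.02,0.02],"jaw":[1,1]}' 45; python3 - <<'E'
from h import *
d,P=shot("wrist");cv2.imwrite("pics/w3.png",d["pixels"]);np.save("P3.npy",P)
s=ctrl.get_state();print(s["joint_positions"].round(2) if hasattr(s["joint_positions"],"round") else s["joint_positions"],proj(P,[[.634,-.139,.118]]))
for l in("dowel_mid","catch","hole"):
  for r in ctrl.silhouettes(l,d):
    c,v,a,b=axis(r["region"]);print(l,r["p"],r["at"],r["region"].sum(),d["pixels"][r["region"]].mean(0).round())
go(.66,-.01,.33,-35)
E
```

```text
time: 7.65
position: [0.6586, -0.0073, 0.3296]
tool_rot: [-3.027, 0.83, 0.003]
ft_force: [-0.2, 0.3, -0.2]
grip_width: 0.096
grip_force: 45.0
time: 7.9
position: [0.6595, -0.0075, 0.3294]
tool_rot: [-3.004, 0.916, 0.002]
ft_force: [-0.2, 0.5, 0.4]
grip_width: 0.094
grip_force: 45.0
[-0.75  0.55  1.    1.55 -0.48  1.3  -1.85] [[518.64576849 147.88005391]]
dowel_mid 0.6 [281.4, 188.6] 5786 [114. 159. 182.]
catch 0.52 [524.4, 150.6] 249 [ 70. 159. 174.]
hole 0.98 [493.8, 177.6] 43663 [ 47.  51. 108.]
t 8.10 pos [ 0.6599 -0.0088  0.3296] head -34.0 -> units [ 0.004  0.005 -0.002] yaw 0.005
```

View pics/w3.png

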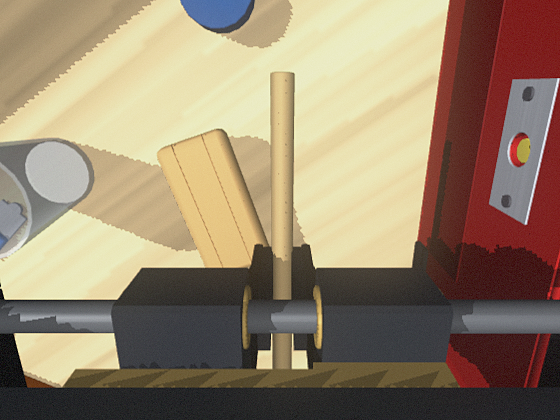

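The hole shows at about (520,150), with the yellow nub at (524,150) and plate screws at (529,93) and (507,201). My box fit predicted (519,148). I'll take a second view to triangulate.

```bash
python3 -m jog '{"translation":[[0.1,0,0],[0.2,0,0],[0.2,0,0]],"yaw":[0,0,0],"jaw":[1,1,1]}' 45; python3 - <<'E'
from h import *
d2,P2=shot("wrist");cv2.imwrite("pics/w4.png",d2["pixels"])
d1=cv2.imread("pics/w3.png");P1=np.load("P3.npy")
def feats(im,P):
    u0=proj(P,[[.634,-.139,.118]])[0];h=cv2.cvtColor(im,cv2.COLOR_BGR2HSV)
    # steel plate: low saturation bright, near u0
    m=((h[...,1]<70)&(h[...,2]>60)).astype(np.uint8);yy,xx=np.mgrid[:420,:560]
    m[(abs(xx-u0[0])>75)|(abs(yy-u0[1])>110)]=0
    n,L,st,ce=cv2.connectedComponentsWithStats(m);k=1+np.argmax(st[1:,4]);pl=(L==k).astype(np.uint8)
    cs,hi=cv2.findContours(pl,cv2.RETR_CCOMP,cv2.CHAIN_APPROX_NONE)
    return [(len(c),np.round(cv2.fitEllipse(c)[0],1),np.round(cv2.fitEllipse(c)[1],1)) for c,q in zip(cs,hi[0]) if q[3]>=0 and len(c)>12],st[k]
f1,b1=feats(d1,P1);f2,b2=feats(d2["pixels"],P2)
print(b1,f1);print(b2,f2)
f1=sorted(f1,key=lambda q:-q[0])[:3];f2=sorted(f2,key=lambda q:-q[0])[:3]
g=lambda f:sorted([q[1] for q in f],key=lambda p:p[1])
X=[tri(P1,a,P2,b) for a,b in zip(g(f1),g(f2))];print(np.round(X,4))
v=X[-1]-X[0];print("wall dir deg",np.degrees(np.arctan2(v[1],v[0])),np.linalg.norm(v))
print([np.round(proj(P1,x)-a,1) for a,x in zip(g(f1),X)])
E
```

```text
time: 8.48
position: [0.6934, -0.0329, 0.3294]
tool_rot: [3.002, -0.924, 0.0]
ft_force: [0.2, -0.4, 0.4]
grip_width: 0.101
grip_force: 45.0
[ 489   78   71  147 5608] [(82, array([519.6, 149.5]), array([21. , 35.7]))]
[ 473  157   61  141 4449] [(34, array([487. , 269.9]), array([ 8.3, 14.6])), (75, array([499.7, 225.1]), array([18.9, 32.6]))]
[[ 0.6332 -0.1389  0.1185]]
wall dir deg 0.0 0.0
[array([[-0., -0.]])]
```

```bash
python3 -m jog '{"translation":[[0,0.05,0],[0,0.1,0],[0,0.1,0],[0,0.1,0],[0,0.1,0],[0,0.1,0],[0,0.1,0],[0,0.1,0]],"yaw":[-0.06,-0.12,-0.18,-0.24,-0.3,-0.36,-0.42,-0.48],"jaw":[1,1,1,1,1,1,1,1]}' 45; python3 -c "
from h import *
go(.703,-.0387,.2975,55.2)"
```

```text
time: 9.52
position: [0.6813, -0.0474, 0.3296]
tool_rot: [-2.82, -1.382, 0.0]
ft_force: [0.6, -0.9, -0.1]
grip_width: 0.1
grip_force: 45.0
t 9.53 pos [ 0.6813 -0.0474  0.3296] head 52.2 -> units [0.101 0.059 0.161] yaw -0.017
```

```bash
python3 -m jog '{"translation":[[0.1,0.06,0.05],[0.1,0.06,0.16],[0.1,0.06,0.16],[0.1,0.06,0.16]],"yaw":[-0.017,-0.017,-0.017,-0.017],"jaw":[1,1,1,1]}' 45; python3 - <<'E'
from h import *
go(.703,-.0387,.2975,55.2)
d,P=shot("wrist")
for r in ctrl.silhouettes("dowel_mid",d): print(r["p"],axis(r["region"])[2:],d["pixels"][r["region"]].mean(0).round())
h=np.array([np.cos(np.radians(235.2)),np.sin(np.radians(235.2))]);H=np.array([.6332,-.1389])
for k in (0.0,-.010):
  p=H-h*(.092+k);go(*p,.2975,55.2)
E
```

```text
time: 10.02
position: [0.7031, -0.0404, 0.2975]
tool_rot: [-2.789, -1.446, 0.001]
ft_force: [0.0, 0.2, -0.4]
grip_width: 0.093
grip_force: 45.0
t 10.03 pos [ 0.7031 -0.0404  0.2975] head 54.8 -> units [ 0.007 -0.005 -0.   ] yaw -0.002
0.61 (array([281.51345795,  70.99716704]), array([281.32591625, 368.00588871])) [106. 147. 170.]
t 10.12 pos [ 0.7035 -0.0404  0.2984] head 54.8 -> units [-0.145 -0.007  0.004] yaw -0.002
t 10.12 pos [ 0.7035 -0.0404  0.2984] head 54.8 -> units [-0.195 -0.006  0.004] yaw -0.002
```

```bash
python3 -m jog '{"translation":[[-0.06,-0.006,0],[-0.12,-0.006,0],[-0.145,-0.006,0],[-0.16,-0.006,0],[-0.175,-0.006,0],[-0.185,-0.006,0]],"yaw":[-0.002,-0.002,-0.002,-0.002,-0.002,-0.002],"jaw":[1,1,1,1,1,1]}' 45; python3 - <<'E'
from h import *
go(.633-.571*-.082,-.1389+.821*.082,.2975,55.2)
d,P=shot("wrist")
for r in ctrl.silhouettes("dowel_mid",d): print(r["p"],axis(r["region"])[2:],d["pixels"][r["region"]].mean(0).round())
d,P=shot("side");cv2.imwrite("pics/s2.png",d["pixels"]);print(ctrl.get_state()["ft_force"])
E
```

```text
time: 10.88
position: [0.6816, -0.0689, 0.2978]
tool_rot: [-2.783, -1.458, -0.001]
ft_force: [0.9, 1.3, 0.2]
grip_width: 0.095
grip_force: 45.0
t 10.88 pos [ 0.6816 -0.0689  0.2978] head 55.3 -> units [-0.016  0.     0.001] yaw 0.0
0.78 (array([280.86280292,  70.98570543]), array([281.58702754, 368.02051235])) [104. 145. 167.]
[-0.2779161   0.3626981   0.31453472]
```

View pics/s2.png

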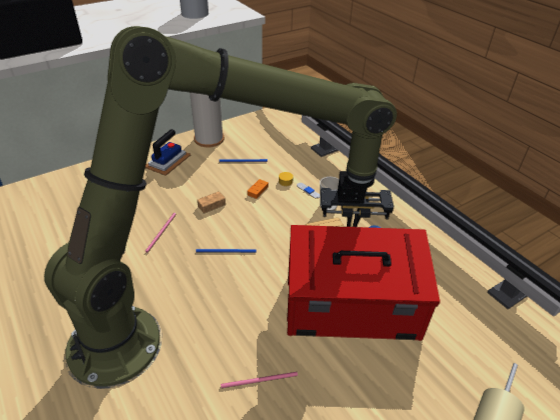

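The lid's far edge has risen (row 236 to about 227) and the push force dropped, so the catch is released. I'll draw the dowel straight out and check.

```bash
python3 -m jog '{"translation":[[0.08,0,0],[0.2,0,0],[0.35,0,0],[0.45,0,0],[0.45,0,0],[0.45,0,0]],"yaw":[0,0,0,0,0,0],"jaw":[1,1,1,1,1,1]}' 45; python3 - <<'E'
from h import *
d,P=shot("top");cv2.imwrite("pics/t2.png",d["pixels"])
go(.523,.103,.33,90)
for l in("lid","brush","cup","tin_a"):
  for r in ctrl.silhouettes(l,d)[:1]: print(l,r["p"],r["at"],r["region"].sum(),onplane(P,r["at"],0.03))
E
```

```text
time: 11.78
position: [0.7325, 0.0033, 0.2974]
tool_rot: [2.784, 1.454, -0.002]
ft_force: [0.5, -0.8, 0.1]
grip_width: 0.104
grip_force: 45.0
t 11.82 pos [0.7324 0.0028 0.2976] head 55.1 -> units [-0.188 -1.145 -0.162] yaw -0.194
lid 0.61 [424.3, 186.9] 6018 [ 0.59549822 -0.334502  ]
brush 0.59 [181.0, 251.6] 565 [0.44193133 0.34240817]
cup 0.98 [249.8, 129.1] 675 [0.78444652 0.14513246]
tin_a 0.64 [186.0, 154.4] 294 [0.71657058 0.32677072]
```

View pics/t2.png

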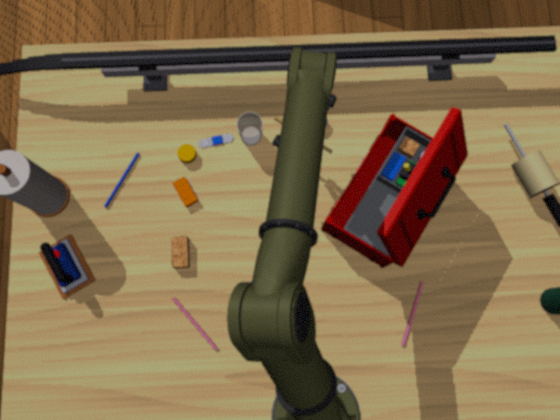

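The lid is swinging open: the tray is visible, with the empty grey compartment near (365,215) and the stock near (405,165). Next I return the dowel to its old place.

```bash
python3 -m jog '{"translation":[[0,-0.1,-0.1],[-0.05,-0.35,-0.16],[-0.1,-0.6,-0.16],[-0.15,-0.8,-0.16],[-0.19,-1,-0.16],[-0.19,-1,-0.16]],"yaw":[-0.03,-0.07,-0.11,-0.15,-0.19,-0.194],"jaw":[1,1,1,1,1,1]}' 45; python3 -c "
from h import *
go(.5227,.1043,.1845,90.1)"
```

```text
time: 12.78
position: [0.5446, 0.0885, 0.3297]
tool_rot: [-2.213, -2.226, -0.002]
ft_force: [0.6, -0.6, -0.5]
grip_width: 0.097
grip_force: 45.0
t 12.78 pos [0.5446 0.0885 0.3297] head 90.3 -> units [ 0.078 -0.108  0.727] yaw 0.001
```

```bash
python3 -m jog '{"translation":[[0.078,-0.108,0.1],[0.078,-0.108,0.3],[0.078,-0.108,0.5],[0.078,-0.108,0.62],[0.078,-0.108,0.69],[0.078,-0.108,0.725],[0.078,-0.108,0.725],[0.078,-0.108,0.725]],"yaw":[0,0,0,0,0,0,0,0],"jaw":[1,1,1,1,1,1,1,1]}' 45; python3 -c "
from h import *
go(.5227,.1043,.184,90.1);print(ctrl.get_state()['ft_force'])"; python3 -m jog '{"translation":[[0,0,0],[0,0,0],[0,0,0],[0,0,-0.1],[0,0,-0.3],[0,0,-0.5],[0,0,-0.7]],"yaw":[0,0,0,0,0,0,0],"jaw":[0.85,0.6,0.6,0.6,0.6,0.4,0]}' 30; python3 - <<'E'
from h import *
d,P=shot("wrist")
for r in ctrl.silhouettes("dowel_mid",d): print(r["p"],d["pixels"][r["region"]].mean(0).round(),[np.round(onplane(P,q,.005),4) for q in axis(r["region"])[2:]])
go(.615,.333,.33,27)
E
```

```text
time: 13.78
position: [0.5258, 0.1029, 0.1855]
tool_rot: [2.218, 2.223, 0.003]
ft_force: [0.1, -0.4, -0.4]
grip_width: 0.099
grip_force: 45.0
t 13.78 pos [0.5258 0.1029 0.1855] head 90.1 -> units [ 0.007 -0.015  0.007] yaw 0.0
[ 0.07898158 -0.4223683  -0.42001047]
time: 14.65
position: [0.525, 0.1027, 0.3259]
tool_rot: [-2.219, -2.224, -0.0]
ft_force: [-0.4, 0.2, -0.6]
grip_width: 0.55
grip_force: 0.0
0.92 [102. 142. 164.] [array([0.5259, 0.1911]), array([0.5255, 0.0092])]
0.85 [171. 100.  78.] [array([0.3058, 0.1834]), array([0.4613, 0.0856])]
t 14.75 pos [0.5269 0.1028 0.3293] head 90.1 -> units [1.15  0.443 0.004] yaw 0.351
```

```bash
python3 -m jog '{"translation":[[0.2,0.08,0],[0.4,0.15,0],[0.6,0.22,0],[0.8,0.3,0],[0.9,0.4,0],[0.9,0.44,0],[0.9,0.44,0]],"yaw":[0.05,0.1,0.15,0.2,0.25,0.3,0.35],"jaw":[0,0,0,0,0,0,0]}' 30; python3 - <<'E'
from h import *
d,P=shot("wrist");T,Q=shot("top")
for n,d,P in(("w",d,P),("t",T,Q)):
  for r in ctrl.silhouettes("wax_mid",d):
    m=r["region"].astype(np.uint8);c=max(cv2.findContours(m,0,1)[0],key=cv2.contourArea)
    b=cv2.boxPoints(cv2.minAreaRect(c));X=np.array([onplane(P,q,.022) for q in b]);e=X[1]-X[0],X[2]-X[1];l=max(e,key=np.linalg.norm)
    print(n,r["p"],m.sum(),"centre",X.mean(0).round(4),"sizes",[round(np.linalg.norm(q),4) for q in e],"head",np.degrees(np.arctan2(l[1],l[0])).round(1))
go(.615,.333,.33,27)
E
```

```text
time: 15.62
position: [0.6131, 0.2832, 0.3232]
tool_rot: [3.054, 0.729, -0.002]
ft_force: [0.5, -0.6, -0.2]
grip_width: 0.996
grip_force: 0.0
w 0.66 281 centre [0.5351 0.1392] sizes [np.float64(0.0117), np.float64(0.0326)] head -92.5
w 0.6 5351 centre [0.616  0.3331] sizes [np.float64(0.0409), np.float64(0.0811)] head -152.4
t 15.82 pos [0.6125 0.2831 0.3239] head 27.3 -> units [ 0.125 -0.216 -0.031] yaw 0.002
```

```bash
python3 -m jog '{"translation":[[0.13,-0.213,0],[0.13,-0.213,0.2],[0.13,-0.213,0.4],[0.13,-0.213,0.58],[0.13,-0.213,0.68],[0.13,-0.213,0.685],[0.13,-0.213,0.685]],"yaw":[0,0,0,0,0,0,0],"jaw":[0,0,0,0,0,0,0]}' 25; python3 -m jog '{"translation":[[0,0,0],[0,0,0],[0,0,0],[0,0,0],[0,0,0]],"yaw":[0,0,0,0,0],"jaw":[1,1,1,1,1]}' 25; python3 -m jog '{"translation":[[0,0,-0.1],[0,0,-0.35],[0,0,-0.6],[0,0,-0.85],[0,0,-0.95],[0,0,-0.95]],"yaw":[0,0,0,0,0,0],"jaw":[1,1,1,1,1,1]}' 25; python3 - <<'E'
from h import *
d,P=shot("top");cv2.imwrite("pics/t3.png",cv2.resize(d["pixels"][80:300,250:520],None,fx=2.7,fy=2.7))
d,P=shot("wrist")
for r in ctrl.silhouettes("wax_mid",d): print(r["p"],r["at"],r["region"].sum())
h=np.radians(235.2);x=np.array([np.cos(h),np.sin(h)]);y=np.array([-x[1],x[0]]);H=np.array([.6332,-.1389])
print("tray guess",H+.1*x-.08*y,H+.1*x)
go(.633,-.05,.377,55.2)
E
```

```text
time: 16.7
position: [0.6172, 0.333, 0.1892]
tool_rot: [-3.053, -0.738, -0.004]
ft_force: [-0.1, 0.4, 1.3]
grip_width: 0.998
grip_force: 0.0
time: 17.32
position: [0.6165, 0.3328, 0.1876]
tool_rot: [-3.054, -0.737, 0.0]
ft_force: [-0.4, 0.3, -0.2]
grip_width: 0.516
grip_force: 0.0
time: 18.08
position: [0.6168, 0.3326, 0.3796]
tool_rot: [-3.053, -0.737, -0.005]
ft_force: [-0.1, 0.4, -0.8]
grip_width: 0.454
grip_force: 25.0
0.83 [280.5, 245.3] 11063
tray guess [ 0.51043671 -0.17535784] [ 0.57612864 -0.22101492]
t 18.23 pos [0.6159 0.3328 0.3751] head 27.1 -> units [-0.797  1.742 -0.006] yaw -0.156
```

View pics/t3.png

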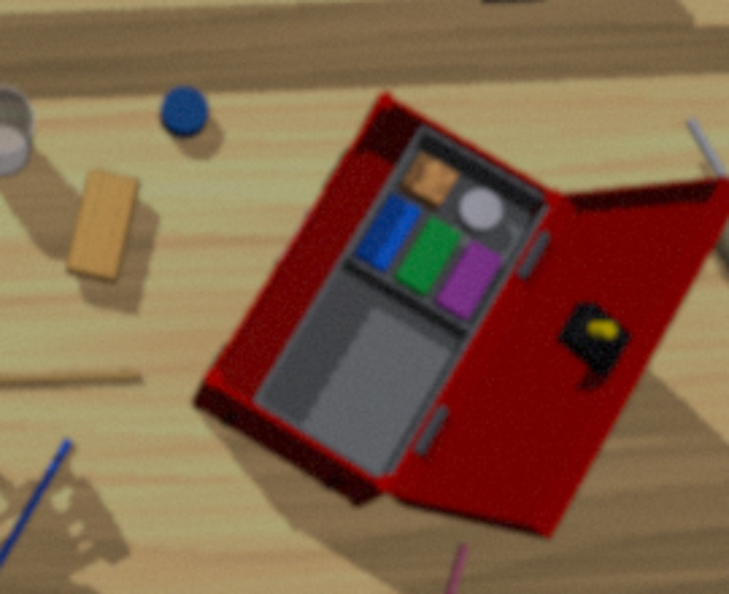

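The lid is fully open. The tray's empty grey compartment has crop corners at about (343,265), (470,325), (385,470) and (255,400). The dowel and brush are back in place.

```bash
python3 - <<'E'
from h import *
d,P=shot("top")
h=np.radians(235.2);x=np.array([np.cos(h),np.sin(h)]);y=np.array([-x[1],x[0]]);H=np.array([.6332,-.1389])
for z in(.088,.135):
  Q=np.array([onplane(P,np.array(c)/2.7+[250,80],z)-H for c in((343,265),(470,325),(385,470),(255,400))])
  print(z,(np.c_[Q@x,Q@y]*1000).round(),(np.c_[Q@x,Q@y]*1000).mean(0).round())
for z in(.14,):
  Q=np.array([onplane(P,np.array(c)/2.7+[250,80],z)-H for c in((385,95),(560,200),(390,487),(207,380))])
  print("rim",(np.c_[Q@x,Q@y]*1000).round())
# wax in hand: silhouettes box in wrist
s=ctrl.get_state();d,P=shot("wrist")
r=[q for q in ctrl.silhouettes("wax_mid",d) if q["region"].sum()>5000][0]["region"]
p=np.argwhere(r);print("rows",p[:,0].min(),p[:,0].max(),"cols",p[:,1].min(),p[:,1].max())
M=np.linalg.inv(np.array(d["mount"]))[:3];K=np.array([[d["fx"],0,d["cx"]],[0,d["fy"],d["cy"]],[0,0,1]])
for zt in(.160,.165,.170): print(zt,proj(K@M,[[.04,-.02,zt],[.04,.02,zt],[.04,0,zt+.022]]).round(1).tolist())
E
```

```text
0.088 [[  57.   12.]
 [ 194.   27.]
 [ 195. -143.]
 [  54. -151.]] [125. -64.]
0.135 [[  56.   -4.]
 [ 188.   10.]
 [ 189. -153.]
 [  53. -162.]] [122. -77.]
rim [[   4.  166.]
 [ 201.  164.]
 [ 200. -166.]
 [   5. -171.]]
rows 180 343 cols 236 326
0.16 [[230.5, 198.9], [331.0, 199.0], [280.9, 184.7]]
0.165 [[232.1, 195.4], [329.5, 195.4], [280.9, 182.0]]
0.17 [[233.6, 192.0], [328.0, 192.0], [280.9, 179.4]]
```

```bash
python3 -m jog '{"translation":[[-0.1,0.2,0],[-0.2,0.45,0],[-0.3,0.7,0],[-0.42,1,0],[-0.42,1,0]],"yaw":[-0.03,-0.07,-0.11,-0.15,-0.156],"jaw":[1,1,1,1,1]}' 25; python3 -c "
from h import *
go(.62,-.04,.377,55.2)"
```

```text
time: 19.0
position: [0.6334, 0.1083, 0.3775]
tool_rot: [2.788, 1.44, -0.003]
ft_force: [0.6, -0.8, 0.3]
grip_width: 0.451
grip_force: 25.0
t 19.00 pos [0.6334 0.1083 0.3775] head 54.6 -> units [-0.643  0.375  0.005] yaw -0.003
```

```bash
python3 -m jog '{"translation":[[-0.25,0.08,0],[-0.5,0.16,0],[-0.75,0.24,0],[-0.95,0.3,0],[-0.95,0.3,0]],"yaw":[-0.003,-0.003,-0.003,-0.003,-0.003],"jaw":[1,1,1,1,1]}' 25; python3 - <<'E'
from h import *
go(.5,-.194,.377,55.2)
d,P=shot("wrist");cv2.imwrite("pics/w5.png",d["pixels"])
for z in (.13,.088):
  h=np.radians(235.2);x=np.array([np.cos(h),np.sin(h)]);y=np.array([-x[1],x[0]]);H=np.array([.6332,-.1389])
  print(z,proj(P,[[*(H+a*x+b*y),z] for a,b in((.052,-.162),(.052,.005),(.19,.005),(.19,-.162))]).round().tolist())
E
```

```text
time: 19.62
position: [0.5725, -0.078, 0.3774]
tool_rot: [2.782, 1.458, -0.002]
ft_force: [0.3, 0.9, 0.3]
grip_width: 0.46
grip_force: 25.0
t 19.62 pos [ 0.5725 -0.078   0.3774] head 55.3 -> units [-0.683  0.032  0.003] yaw 0.001
0.13 [[172.0, 306.0], [407.0, 307.0], [390.0, 452.0], [187.0, 452.0]]
0.088 [[187.0, 277.0], [391.0, 277.0], [377.0, 409.0], [198.0, 409.0]]
```

View pics/w5.png

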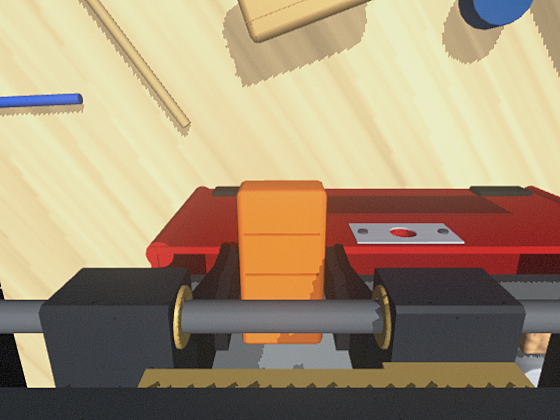

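The block is held at (282,262) and the front wall runs level in the picture, so the heading is right. The grey compartment floor shows below the block at (290,355). I'll go over it, then look again from there.

```bash
python3 -m jog '{"translation":[[-0.2,0.01,0],[-0.42,0.02,0],[-0.62,0.03,0],[-0.68,0.03,0],[-0.68,0.03,0]],"yaw":[0,0,0,0,0],"jaw":[1,1,1,1,1]}' 25; python3 - <<'E'
from h import *
go(.5,-.194,.286,55.2)
d,P=shot("wrist");cv2.imwrite("pics/w6.png",d["pixels"])
h=np.radians(235.2);x=np.array([np.cos(h),np.sin(h)]);y=np.array([-x[1],x[0]]);H=np.array([.6332,-.1389])
for z in (.135,.088):
  print(z,proj(P,[[*(H+a*x+b*y),z] for a,b in((.052,-.162),(.052,.005),(.19,.005),(.19,-.162))]).round().tolist())
E
```

```text
time: 20.3
position: [0.5028, -0.1885, 0.3774]
tool_rot: [-2.776, -1.47, -0.001]
ft_force: [-0.3, 0.2, -0.3]
grip_width: 0.459
grip_force: 25.0
t 20.30 pos [ 0.5028 -0.1885  0.3774] head 55.8 -> units [-0.031  0.004  0.457] yaw 0.003
0.135 [[142.0, 119.0], [424.0, 122.0], [399.0, 322.0], [162.0, 319.0]]
0.088 [[166.0, 113.0], [400.0, 116.0], [382.0, 287.0], [180.0, 285.0]]
```

View pics/w6.png

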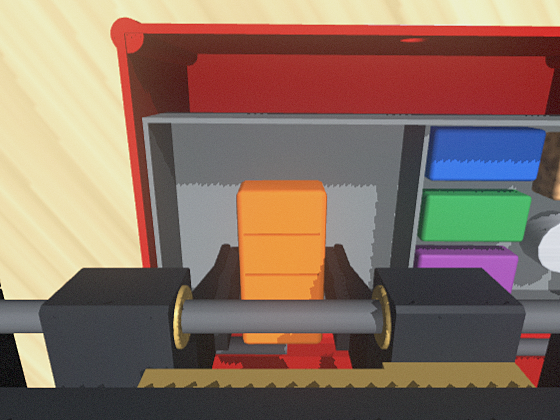

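The compartment corners match the prediction to within about 5 px (left wall top (148,118), divider (425,122)), with the block well inside. Descending.

```bash
python3 -m jog '{"translation":[[-0.03,0.005,0.06],[-0.03,0.005,0.2],[-0.03,0.005,0.33],[-0.03,0.005,0.4],[-0.03,0.005,0.43],[-0.03,0.005,0.44],[-0.03,0.005,0.44]],"yaw":[0.003,0.003,0.003,0.003,0.003,0.003,0.003],"jaw":[1,1,1,1,1,1,1]}' 25; python3 -c "
from h import *
go(.5,-.194,.282,55.2)"; python3 -m jog '{"translation":[[0,0,0.01],[0,0,0.02]],"yaw":[0,0],"jaw":[1,1]}' 25;python3 -m jog '{"translation":[[0,0,0.01],[0,0,0.01]],"yaw":[0,0],"jaw":[1,1]}' 25
```

```text
time: 21.22
position: [0.5, -0.1952, 0.2901]
tool_rot: [2.783, 1.456, 0.002]
ft_force: [-0.1, 0.0, -1.0]
grip_width: 0.455
grip_force: 25.0
t 21.23 pos [ 0.5    -0.1952  0.2901] head 55.2 -> units [ 0.005 -0.004  0.041] yaw 0.0
time: 21.48
position: [0.4998, -0.1952, 0.2858]
tool_rot: [2.784, 1.456, 0.001]
ft_force: [0.6, 0.2, -0.2]
grip_width: 0.457
grip_force: 25.0
time: 21.72
position: [0.4996, -0.195, 0.2834]
tool_rot: [-2.784, -1.456, 0.0]
ft_force: [-0.0, 0.4, -1.1]
grip_width: 0.455
grip_force: 25.0
```

```bash
for i in 1 2 3; do python3 -m jog '{"translation":[[0,0,0.008],[0,0,0.008]],"yaw":[0,0],"jaw":[1,1]}' 25 | sed -n 2,4p; done
```

```text
position: [0.4999, -0.1951, 0.2823]
tool_rot: [-2.784, -1.456, -0.001]
ft_force: [-0.6, 0.7, 4.3]
position: [0.4999, -0.1953, 0.2823]
tool_rot: [-2.783, -1.455, -0.001]
ft_force: [-4.6, 2.3, 14.4]
position: [0.4999, -0.1955, 0.2822]
tool_rot: [-2.782, -1.455, -0.002]
ft_force: [-10.0, 3.5, 27.6]
```

The block is on the floor (contact at TCP z 0.2823). I'll ease off, release and lift.

```bash
python3 -m jog '{"translation":[[0,0,-0.014],[0,0,-0.014],[0,0,-0.014],[0,0,-0.014],[0,0,-0.014]],"yaw":[0,0,0,0,0],"jaw":[1,1,0.35,0.35,0.35]}' 25; python3 -m jog '{"translation":[[0,0,-0.05],[0,0,-0.2],[0,0,-0.45],[0,0,-0.7],[0,0,-0.9],[0,0,-0.9]],"yaw":[0,0,0,0,0,0],"jaw":[0.35,0.35,0.35,0.3,0,0]}' 25; python3 -m jog '{"translation":[[0.2,0,0],[0.5,0,0],[0.75,0,0],[1,0,0],[1,0,0]],"yaw":[0,0,0,0,0],"jaw":[0,0,0,0,0]}'; python3 - <<'E'
from h import *
d,P=shot("top");cv2.imwrite("pics/t4.png",d["pixels"])
for r in ctrl.silhouettes("wax_mid",d): print(r["p"],r["at"],r["region"].sum(),onplane(P,r["at"],.11),[onplane(P,q,.11).round(3) for q in axis(r["region"])[2:]])
go(.62,.2,.45)
E
```

```text
time: 23.1
position: [0.4996, -0.195, 0.2811]
tool_rot: [-2.784, -1.456, 0.001]
ft_force: [0.9, 0.1, -1.1]
grip_width: 0.632
grip_force: 0.0
time: 23.85
position: [0.5002, -0.196, 0.4656]
tool_rot: [2.781, 1.454, 0.01]
ft_force: [0.1, -0.4, -0.9]
grip_width: 0.845
grip_force: 0.0
time: 24.48
position: [0.6154, -0.025, 0.4594]
tool_rot: [-2.776, -1.466, 0.003]
ft_force: [-0.3, -1.1, -0.2]
grip_width: 0.998
grip_force: 0.0
0.68 [380.8, 215.4] 502 [ 0.50427026 -0.19027068] [array([ 0.523, -0.157]), array([ 0.476, -0.225])]
t 24.57 pos [ 0.6138 -0.0306  0.4605] head 55.3 -> units [ 0.965 -0.631  0.051] yaw None
```

View pics/t4.png

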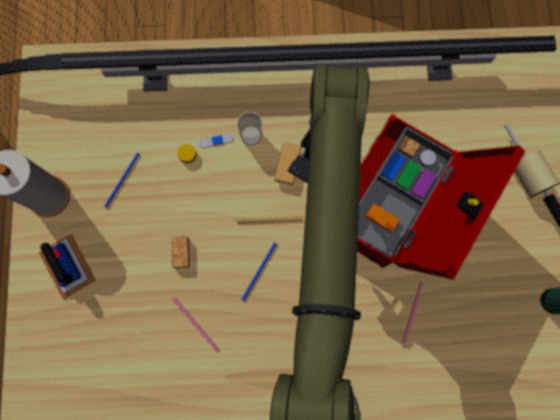

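The wax block lies in the empty compartment at (382,216), the dowel is on the plywood at (269,221), and the lid is open. The other things are where they were, and the gripper is clear.

```bash
python3 -c "
from bench import ctrl
print(ctrl.close_job())"
```

```text
the job is handed in; nothing more can be done
None
```

I poked the catch and the lid sprang open, laid the dowel back on the plywood, set the wax block in the empty compartment, and handed the job in at about 24.6 s of the 62 s allowed; the judge's verdict was not shown.

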